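# Close the well cap and hold the cover plate over the threaded holes

## Robot

A 7-joint arm with a two-finger parallel gripper is mounted at the origin on the work surface. World frame = base frame: x ahead of the robot, y to its left, z up, the work surface at z = 0. Lengths are in m, angles in rad, forces in N, time in s.
With the tool pointing down it reaches from about 0.4 to 0.85 m from the base axis. Payload 10.4 kg.
Tool frame: the origin (TCP) lies on the centre line of the jaws, within the pads' length; the fingertips stand 8 mm ahead of it and the grasp point (between the pads) lies 11 mm behind it (manip.nose_length is the distance from the TCP to the fingertips, in m); y points along the fingers, z is the direction in which the jaws open and shut, and the axes are right-handed (so a half turn about y gives the same grasp; the last joint's range is limited). The gripper opens to 85 mm and grips with 20 to 120 N. Pads are 22 mm wide; open, the fingers measure 114 mm over their backs; the gripper's body (76 mm by 85 mm) begins 54 mm behind the grasp point. The pads swing forward as they close: fully open they stand 13 mm farther back than shut.
Start: joints at [-0.023, 0.332, -0.065, 1.46, 0.022, 1.35, -0.088], TCP at [0.625, 0, 0.239] pointing down, gripper open.
Joint ranges: [-2.6, 2.6], [-0.5, 2.12], [-1.47, 1.34], [0.16, 2.42], [-1.27, 4.41], [0.06, 2.06], [-2.6, 2.6]. Speed limits (rad/s): [2.22, 2.22, 2.79, 2.79, 3.14, 3.14, 3.14].

## Interface

Orientations are given as a rotation vector (axis times angle).
In Python, from bench import manip, imaging gives the robot as it stands.
- The arm moves only by the tool send_rows, never from a script. Its argument "deltas" is a list of rows, each an object with "gripper": the opening, from 0 (shut) to 1 (fully open); "linear": the shift along the tool's x, y, z scaled (see below), a list of three; "turn": the turn, a rotation vector about the tool's x, y, z scaled (see below), a list of three. A call has 1 to 10 rows; each row shifts and turns the commanded pose from where the row before left it, along the tool's axes as they then stand; what a row does not reach is not made up. The controller multiplies each number of a shift by 0.1 m and each number of a turn by 180 degrees. A row lasts 1/10 s, in which the tool goes at most 50 mm and 8.59 degrees, less where a joint would pass 70% of its speed; a pose out of reach is approached as far as the arm can. A call with a number of a shift or a turn outside -1 to 1 is refused whole. A call with a gripper value outside its range is refused whole. The fingers move at their own pace and stop on an object; "newtons" is the grip in N (left out, the last holds). Time passes only in rows, so rows that do not move let the fingers close. It gives the time, the measured TCP pose, the force and the opening at its end, in the units of the state.
- manip.observe(): the state, without advancing time (a new reading comes with each control period).
- imaging.camera(name): name is "scene" or "side" or "wrist"; returns a dict with "image" (400x640x3 uint8, red, green, blue), "fov_y" (degrees; the focal length in pixels is half the picture's height over the tangent of half this angle, whatever the lens; pixels are square), "cx", "cy" (the principal point, pixels), "D" ([k1, k2, p1, p2, k3] as OpenCV has them; the pictures are not rectified), "T" (4x4, takes a point from camera to world coordinates); the wrist camera has in their place "tool_from_camera" (4x4, takes a point from camera to tool coordinates, whose origin is the TCP and whose axes are the tool frame's). Camera axes: x right, y down, z forward; pixel columns grow to the right and rows downward; lengths in m; the calibration is good to about 2 mm. A picture is of the moment at which its call begins: read the wrist's pose just before it. There is no depth.
- manip.sign_off(): hands the job in, once; it reports no verdict.
The state is a dict: "t": time; "qpos": joint angles; "dq": joint speeds; "joint_torque": joint torques, N m; "tcp_pos": TCP position; "orientation": TCP orientation; "contact_force": force on the tool from outside, world axes, zero at the start; "moment": the same for the moment, N m; "opening": finger opening in m.
Only numpy, scipy, OpenCV 4.12 (cv2) and the standard library are available. Lean on these libraries where they do the work, as an engineer would, in place of code of your own. Each camera call takes 0.05 s, during which the arm holds its last target.

## Task

On the blue thread-check block, twist the orange screw cap clockwise fully home to its stop, then take the aluminium cover plate by its black grip bar and hold it level, about 15 mm above the block's top, with its four holes centred over the four threaded holes (either way round), ready for the bolts. Do not let the plate touch the block or its cap, leave the tray of bolts, the file and the hook with its red ring alone, and finish while still holding the plate hovering there: do not set it down or let go.

Things in the scene. Friction and masses are not known exactly. Their poses are not given: they have to be found in the camera images.
- block: Blue steel block fixed to the worktop; place and yaw vary. Origin: on the worktop under the centre of the four-hole pattern, z up. It spans -115 to +50 mm along own x, +-65 mm along own y, 40 mm high. Four dark threaded holes 10 mm across, 24 mm deep, at own x = +-29, y = +-46 mm. The cap's axis is at own x = -85, y = 0 (robot side).
- block_top (a point): Point on the block's top face (40 mm above the worktop) in the centre of the four-hole pattern; axes as the block.
- cap (a joint): Turn of the orange captive cap, rad: 0 = open, grows clockwise seen from above, 1.35 = home at its hard stop; starts at 0 to 0.45. Light friction (0.06 N m), does not rise or come off, stays where left. Its wing bar lies along the block's own x at home (white mark towards the holes, in line with the block's white mark), and at 1.35 rad counter-clockwise from that when open.
- cap_grip (a point): Point on the cap's axis in its wing bar, 28 mm above the block's top (68 above the worktop): height for the middle of the pads. The cap: a disc 50 mm across, upper face 10 mm above the block's top; on it the wing bar, 44 mm long, 12 mm thick, top 38 mm above the block's top. Axes: the block's at joint 0, turning with the cap (the bar is +1.35 rad from this x axis).
- plate: Loose aluminium cover plate 84 (x) x 120 (y) x 6 mm, about 0.3 kg, lying flat on the worktop. Origin: centre of its underside, z up. Four through holes 14 mm across at own x = +-29, y = +-46 mm. Black upright grip bar in the middle of its upper face, 12 mm thick (own x), 60 mm long (own y), 6 to 42 mm above the underside. Half-turn symmetric.
- plate_grip (a point): Point in the plate's grip bar, on its middle line, 31 mm above the plate's underside and 25 mm above its upper face, a good height for the middle of the pads. Axes as the plate.
- file: Bystander: loose thread file with a green rubber handle, 224 mm long along own x (blade +x), 24 mm wide, 18 mm high, lying on the worktop beyond the work. Origin: underside, between handle and blade.
- tray: Bystander: fixed aluminium sorting tray 170 x 130 x 26 mm, four compartments, at the robot's left. Origin: centre of its underside.
- bolt0: Bystander: loose bolt standing on its head in the tray, head 24 mm across, 46 mm high, origin at the centre of its lower face.
- bolt1: Bystander: as bolt0.
- bolt2: Bystander: as bolt0.
- bolt3: Bystander: as bolt0.
- hook: Bystander: fixed steel post 262 mm high on a 110 x 90 mm foot at the robot's right, with a hook 235 mm up that reaches 58 mm towards its own -x. Origin: underside of the foot.
- ring (a joint): Bystander: swing in rad of the red plastic gauge ring (84 mm across) that hangs on the hook; 0 = hanging straight.
Not all that is in view belongs to the job. What is meant by the block is not brown or green, and is the larger of those in its own colour.

How it is judged:
On the way, in this order (a step that is already met when the one before it is completed fails the run):
1. the cap is turned fully home (value of joint cap above 1.27 rad), for 0.2 s.
2. the plate is held hovering, level and aligned over the threaded holes (horizontal distance between plate and block_top below 0.0045 m and angle between the y axis of plate and the y axis of block, either way round below 0.07 rad and z of plate in the frame of block_top between 0.006 and 0.028 m and angle between plate's own z axis and vertical below 0.08 rad and linear speed of plate below 0.02 m/s and contact force between plate and the fingers above 1 N and contact force between plate and block below 0.2 N), for 0.5 s.
At the end, for the whole second after the job is handed in: The cap is at its stop (joint above 1.27 rad) and the plate hangs still in the gripper: its centre within 4.5 mm of the pattern's centre, turned within 0.07 rad of the block (either way round), tilted under 0.08 rad, its underside 6 to 28 mm above the block's top, touching nothing but the fingers (all of step 2 and value of joint cap above 1.27 rad and angular speed of plate below 0.2 rad/s); the arm keeps its last pose, push and grip.
It fails at once if the plate touches the block or its cap (contact force between plate and block above 1 N).
It fails at once if the file is moved by more than 20 mm (distance of file from where it was at the start of the episode above 0.02 m).
It fails at once if a bolt is moved by more than 20 mm or upset (distance of any of bolt0, bolt1, bolt2, bolt3 from where it was at the start of the episode above 0.02 m or angle between any of bolt0, bolt1, bolt2, bolt3's own z axis and vertical above 0.4 rad).
It fails at once if the hook, its ring or the tray is struck (value of joint ring above 0.5 rad or value of joint ring below -0.5 rad or contact force between any of the arm, the fingers, plate and hook above 3 N or contact force between any of the arm, the fingers, plate and tray above 3 N).
It also fails if it takes over 58 s, if anything falls off the work surface, if the arm or the gripper's body presses on something with over 40 N, if the wrist force passes 120 N, or if a joint passes its speed limit or range.

## Working session

There is one attempt and no reset: what is moved stays moved. The work goes in short steps, Python scripts to look and compute and a tool call to move; the robot and the scene stay as the last step left them, time stands still between calls to the robot, and variables do not carry over. Pictures are saved under pics/ and viewed, and the job is handed in when it is done.

Besides the shell and the picture viewer there is one more tool, called as a command line: name --argument value ..., lists and objects as JSON in quotes. send_rows: Moves the arm, as the interface text tells. Shifts and turns lie within -1 to 1; 1 stands for 0.1 m of shift or 180 degrees of turn. Its arguments: {"type":"object","properties":{"deltas":{"type":"array"},"newtons":{"type":"number"}},"required":["deltas"]}

```bash
mkdir -p pics; ls
cat > h.py <<'E'
import numpy as np, cv2
from scipy.spatial.transform import Rotation as R
from bench import manip, imaging
def K(c):
    f=200/np.tan(np.radians(c["fov_y"])/2); return np.array([[f,0,c["cx"]],[0,f,c["cy"]],[0,0,1.]])
def tool(s):
    T=np.eye(4);T[:3,:3]=R.from_rotvec(s["orientation"]).as_matrix();T[:3,3]=s["tcp_pos"];return T
def grab(n,save=None):
    s=manip.observe(); c=imaging.camera(n)
    if n=="wrist": c["T"]=tool(s)@np.array(c["tool_from_camera"])
    c["T"]=np.array(c["T"])
    if save: cv2.imwrite("pics/"+save,cv2.cvtColor(c["image"],cv2.COLOR_RGB2BGR))
    np.save("pics/last_%s.npy"%n,np.array([c],dtype=object),allow_pickle=True)
    return c
def load(n): return np.load("pics/last_%s.npy"%n,allow_pickle=True)[0]
def ray(c,px):
    p=cv2.undistortPoints(np.array(px,float).reshape(-1,1,2),K(c),np.array(c["D"],float)).reshape(-1,2)
    d=np.c_[p,np.ones(len(p))]@c["T"][:3,:3].T
    return c["T"][:3,3],d
def onplane(c,px,z):
    o,d=ray(c,px); return o+d*((z-o[2])/d[:,2])[:,None]
def proj(c,P):
    Ti=np.linalg.inv(c["T"]); P=np.atleast_2d(P).astype(float)
    return cv2.projectPoints(P,cv2.Rodrigues(Ti[:3,:3])[0],Ti[:3,3],K(c),np.array(c["D"],float))[0].reshape(-1,2)
E
python3 - <<'E'
from h import *
s=manip.observe(); print(s)
print(tool(s))
for n in ["scene","side","wrist"]:
    c=grab(n,n+"0.png"); print(n,c["fov_y"],c["D"],c["T"].round(3).tolist())
print(np.array(c["tool_from_camera"]).round(3), manip.nose_length)
E
```

```text
pics
{'t': 0.0, 'qpos': array([-0.02257678,  0.3328804 , -0.06472706,  1.46094809,  0.02163211,
        1.34991903, -0.08853322]), 'dq': array([-1.49577320e-03,  1.47193531e-03, -4.66397942e-04, -6.90608652e-05,
        2.24870581e-03, -1.04074953e-05, -2.13247467e-03]), 'joint_torque': array([ 4.98105128e-04, -6.25449800e+01,  4.97091911e-02, -3.91610491e+01,
        1.63588714e-02,  9.83294769e-03, -6.01235030e-06]), 'tcp_pos': array([ 6.24626258e-01, -1.45400357e-05,  2.38507452e-01]), 'orientation': array([-1.21033693,  1.21022996, -1.20858031]), 'contact_force': array([-1.57942506, -0.04250286,  0.30953618]), 'moment': array([-0.01076375,  0.02961565, -0.0288133 ]), 'opening': 0.08523182391139993}
[[-2.60874253e-06 -1.45514299e-03  9.99998941e-01  6.24626258e-01]
 [-9.99999996e-01 -9.11234719e-05 -2.74134310e-06 -1.45400357e-05]
 [ 9.11273645e-05 -9.99998937e-01 -1.45514275e-03  2.38507452e-01]
 [ 0.00000000e+00  0.00000000e+00  0.00000000e+00  1.00000000e+00]]
scene 49.75566117715147 [0.01490482 0.         0.         0.         0.        ] [[0.585, 0.501, -0.638, 1.583], [0.811, -0.35, 0.469, -0.734], [0.011, -0.791, -0.611, 1.114], [0.0, 0.0, 0.0, 1.0]]
side 55.64720780905683 [-0.07122998  0.          0.          0.          0.        ] [[-0.998, -0.042, 0.047, 0.509], [-0.062, 0.564, -0.823, 1.023], [0.008, -0.825, -0.566, 0.854], [0.0, 0.0, 0.0, 1.0]]
wrist 67.08581943708786 [0.00245149 0.         0.         0.         0.        ] [[1.0, 0.0, -0.001, 0.625], [-0.0, -0.958, -0.288, 0.075], [-0.001, 0.288, -0.958, 0.374], [0.0, 0.0, 0.0, 1.0]]
[[ 0.     0.958  0.288 -0.075]
 [-0.    -0.288  0.958 -0.135]
 [ 1.    -0.    -0.    -0.   ]
 [ 0.     0.     0.     1.   ]] 0.008
```

View pics/scene0.png

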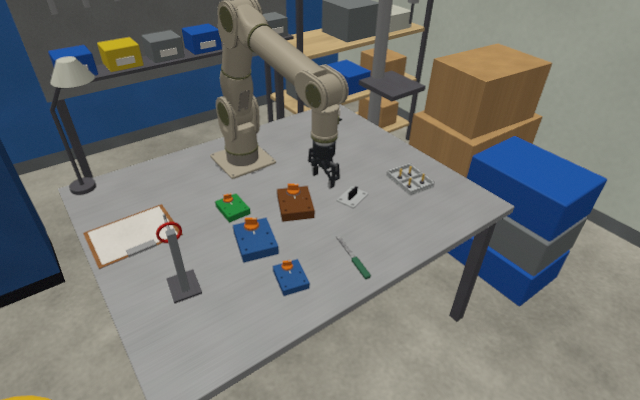

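View pics/side0.png

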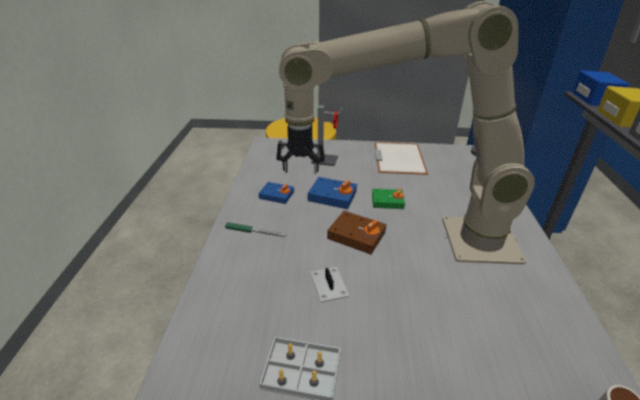

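View pics/wrist0.png

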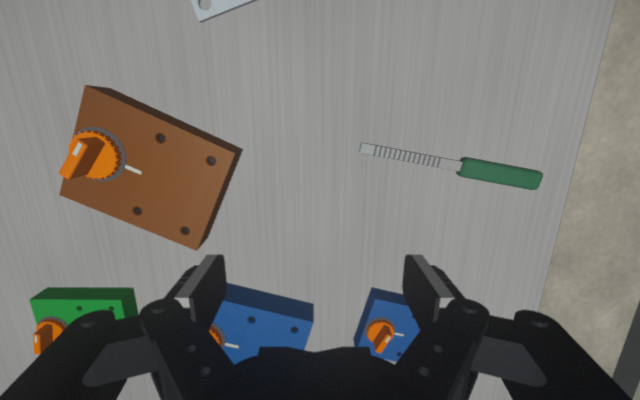

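The candidates in the scene view are brown (295,202), green (232,206), blue (255,238) and smaller blue (291,277). The larger blue one at (255,238) fits the description; I'll confirm it in an enlarged crop. The plate is at (352,196).

Run:
```python
from h import *
a=cv2.imread("pics/scene0.png"); b=cv2.imread("pics/side0.png")
c1=cv2.resize(a[205:300,215:325],None,fx=5,fy=5,interpolation=cv2.INTER_CUBIC)
cv2.imwrite("pics/crop_scene.png",c1)
c2=cv2.resize(b[165:305,250:365],None,fx=4,fy=4,interpolation=cv2.INTER_CUBIC)
cv2.imwrite("pics/crop_side.png",c2)
for n,pts in [("scene",[[255,238],[291,277],[352,196]]),("side",[[332,192],[276,192],[330,284]])]:
    print(onplane(load(n),pts,0.04).round(3), onplane(load(n),pts,0.0).round(3))
```

```text
[[ 0.543 -0.239  0.04 ]
 [ 0.772 -0.234  0.04 ]
 [ 0.553  0.205  0.04 ]] [[ 0.504 -0.221  0.   ]
 [ 0.741 -0.216  0.   ]
 [ 0.514  0.24   0.   ]]
[[ 0.526 -0.199  0.04 ]
 [ 0.742 -0.182  0.04 ]
 [ 0.516  0.275  0.04 ]] [[ 0.527 -0.259  0.   ]
 [ 0.754 -0.242  0.   ]
 [ 0.517  0.238  0.   ]]
```

View pics/crop_scene.png

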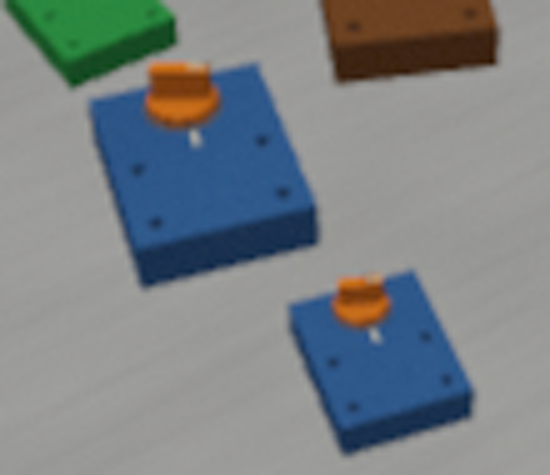

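View pics/crop_side.png

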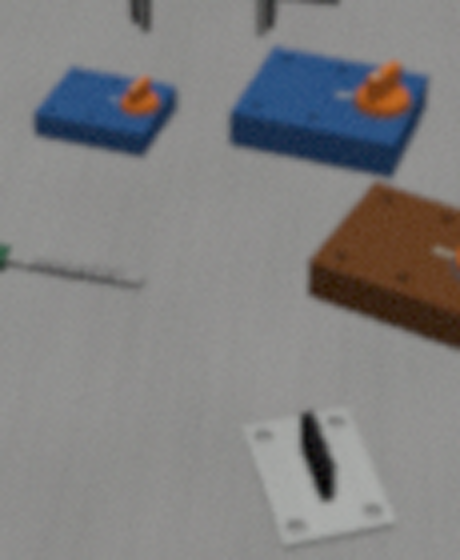

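The crop confirms it. The blue block at (255,238) is clearly larger than the blue one at (291,277). First I'll estimate poses from the holes.

Run:
```python
from h import *
c=load("scene")
h=np.array([[138,169],[155,223],[262,140],[283,192]])/5+[215,205]-0.4
P=onplane(c,h,0.04); print(P.round(4),P.mean(0).round(4)); 
# y axis: from (+-x) ...
ydir=(P[2]+P[3]-P[0]-P[1])/2; xdir=(P[1]+P[3]-P[0]-P[2])/2
print(np.linalg.norm(ydir),np.linalg.norm(xdir),np.arctan2(ydir[1],ydir[0])-np.pi/2,np.arctan2(xdir[1],xdir[0]))
s=load("side")
h=np.array([[264,435],[337,421],[296,524],[373,510]])/4+[250,165]-0.4
P=onplane(s,h,0.006);print(P.round(4),P.mean(0).round(4))
a=P[1]-P[0]+P[3]-P[2];b=P[2]-P[0]+P[3]-P[1];print(np.linalg.norm(a)/2,np.linalg.norm(b)/2,np.arctan2(a[1],a[0]),np.arctan2(b[1],b[0]))
```

```text
[[ 0.5183 -0.2776  0.04  ]
 [ 0.5736 -0.2938  0.04  ]
 [ 0.543  -0.1893  0.04  ]
 [ 0.5984 -0.2048  0.04  ]] [ 0.5583 -0.2414  0.04  ]
0.0920378401339795 0.05759070010382201 -0.2725679772773919 -0.27966997181066433
[[0.5624 0.203  0.006 ]
 [0.507  0.1842 0.006 ]
 [0.5334 0.2891 0.006 ]
 [0.4782 0.2722 0.006 ]] [0.5202 0.2371 0.006 ]
0.058070102473942314 0.0917342564294835 -2.8295452201375273 1.8909170736971692
```

Run:
```python
from h import *
a=load("scene");b=load("side")
def tri(p,q):
    o1,d1=ray(a,[p]);o2,d2=ray(b,[q]);d1=d1[0];d2=d2[0]
    t=np.linalg.lstsq(np.c_[d1,-d2],o2-o1,rcond=None)[0]
    return ((o1+d1*t[0]+o2+d2*t[1])/2).round(3), np.linalg.norm(o1+d1*t[0]-o2-d2*t[1]).round(4)
print("ring",tri([169,232],[335,121]),"greencap",tri([231,198],[398,194]),"bluecap",tri([251,224],[346,187]))
print("hookfoot",onplane(a,[[183,286]],0),onplane(b,[[325,158]],0))
print("brown",tri([293,187],[372,229]))
```

```text
ring (array([ 0.526, -0.516,  0.201]), np.float64(0.0053)) greencap (array([ 0.274, -0.202,  0.038]), np.float64(0.0086)) bluecap (array([ 0.475, -0.219,  0.05 ]), np.float64(0.0055))
hookfoot [[ 0.56838543 -0.52722     0.        ]] [[ 0.569259   -0.54329333  0.        ]]
brown (array([0.384, 0.032, 0.054]), np.float64(0.0051))
```

send_rows --deltas '[{"gripper": 1, "linear": [0.38, 0, -0.21], "turn": [0, 0, 0]}, {"gripper": 1, "linear": [0.38, 0, -0.21], "turn": [0, 0, 0]}, {"gripper": 1, "linear": [0.38, 0, -0.21], "turn": [0, 0, 0]}, {"gripper": 1, "linear": [0.38, 0, -0.21], "turn": [0, 0, 0]}, {"gripper": 1, "linear": [0.28, 0, -0.21], "turn": [0, 0, 0]}, {"gripper": 1, "linear": [0, 0, 0], "turn": [0, 0, 0]}, {"gripper": 1, "linear": [0, 0, 0], "turn": [0, 0, 0]}]'

```text
t: 0.85
tcp_pos: [0.5197, -0.1803, 0.2393]
orientation: [-1.208, 1.21, -1.21]
contact_force: [0.5, 1.4, -1.4]
opening: 0.0852
```

Run:
```python
from h import *
print(manip.observe()["dq"].round(3)); c=grab("wrist","wrist1.png")
B=[.558,-.241]
```

```text
[-0.028  0.014 -0.032 -0.012 -0.005 -0.001 -0.005]
```

View pics/wrist1.png

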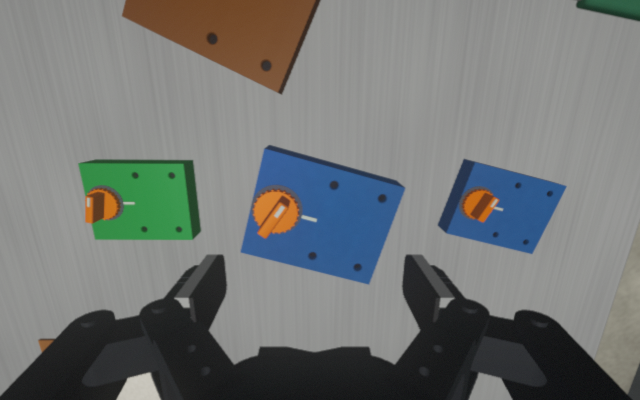

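The wrist view shows the target block in full. Holes are near (334,185), (382,198), (312,256) and (357,267). The cap is at (275,212) with the wing bar slanted from (262,235) to (282,208).

```bash
cat >> h.py <<'E'
def darkc(c,px,r=10,thr=None):
    g=cv2.cvtColor(c["image"],cv2.COLOR_RGB2GRAY).astype(float); out=[]
    for u,v in px:
        u,v=int(round(u)),int(round(v)); w=g[v-r:v+r+1,u-r:u+r+1]
        bg=np.median(w); m=(w<(bg+w.min())/2).astype(np.uint8)
        n,l,s,ce=cv2.connectedComponentsWithStats(m)
        k=1+np.argmin([np.hypot(*(ce[i]-r))-0.3*np.sqrt(s[i,4]) for i in range(1,n)])
        out.append([u-r+ce[k][0],v-r+ce[k][1]])
    return np.array(out)
def rect(P):
    # order: (-x,-y?) see use: P0,P1 along +x ; P0..P2
    pass
E
python3 - <<'E'
from h import *
c=load("wrist")
px=darkc(c,[[334,185],[382,198],[312,256],[357,267]]); print(px.round(1))
P=onplane(c,px,0.04); print(P.round(4),"centre",P.mean(0).round(4))
x=(P[1]+P[3]-P[0]-P[2])/2; y=(P[0]+P[1]-P[2]-P[3])/2
print(np.linalg.norm(x),np.linalg.norm(y),np.arctan2(x[1],x[0]),np.arctan2(-y[0],y[1]))
im=cv2.cvtColor(c["image"],cv2.COLOR_RGB2BGR)
cv2.imwrite("pics/capcrop.png",cv2.resize(im[170:260,230:330],None,fx=6,fy=6,interpolation=cv2.INTER_CUBIC))
E
```

```text
[[333.6 184.8]
 [381.6 198.1]
 [311.9 255.3]
 [357.2 266.8]]
[[ 0.5419 -0.185   0.04  ]
 [ 0.5975 -0.2008  0.04  ]
 [ 0.5168 -0.2733  0.04  ]
 [ 0.5728 -0.2891  0.04  ]] centre [ 0.5573 -0.237   0.04  ]
0.057959121423319604 0.09178369166854541 -0.2757070565481697 -0.27474832501433216
```

View pics/capcrop.png

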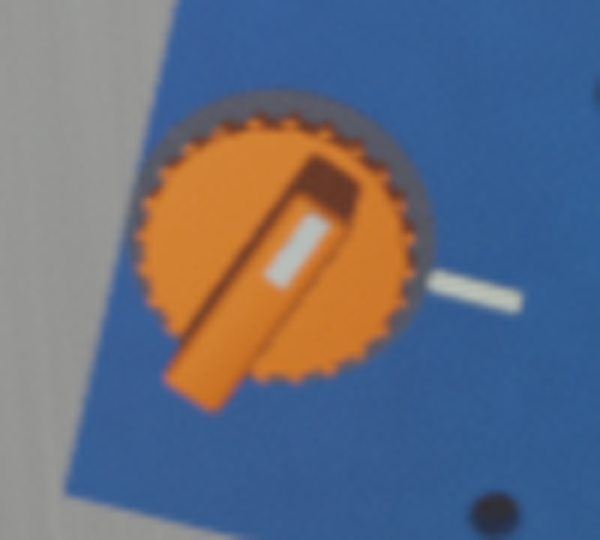

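Run:
```python
from h import *
c=load("wrist")
f=lambda p:np.array(p)/6+[230,170]-0.4
E=onplane(c,[f([190,395]),f([327,207]),f([278,287]),f([318,216])],0.078); print(E.round(4))
d=E[1]-E[0]; print(np.linalg.norm(d),E[:2].mean(0),np.arctan2(d[1],d[0]))
d2=E[3]-E[2];print(np.arctan2(d2[1],d2[0]))
yaw=-.275; print("cap axis from block",np.array([.5573,-.237])+-.085*np.array([np.cos(yaw),np.sin(yaw)]))
print("q",yaw+1.35-np.arctan2(d[1],d[0]))
s=grab("side"); print()
```

```text
[[ 0.4635 -0.2309  0.078 ]
 [ 0.4888 -0.1962  0.078 ]
 [ 0.4799 -0.2107  0.078 ]
 [ 0.4872 -0.1978  0.078 ]]
0.04294322631632456 [ 0.47618205 -0.21354309  0.078     ] 0.9415618501901876
1.0526251166893033
cap axis from block [ 0.47549386 -0.21391851]
q 0.1334381498098126
```

send_rows --deltas '[{"gripper": 0.6, "linear": [0.176, 0, -0.218], "turn": [0, 0, 0]}, {"gripper": 0.6, "linear": [0.176, 0, -0.218], "turn": [0, 0, 0]}, {"gripper": 0.6, "linear": [0, 0.24, 0], "turn": [0, 0.04, 0]}, {"gripper": 0.6, "linear": [0, 0.24, 0], "turn": [0, 0.04, 0]}, {"gripper": 0.6, "linear": [0, 0.24, 0], "turn": [0, 0.04, 0]}, {"gripper": 0.6, "linear": [0, 0.24, 0], "turn": [0, 0.04, 0]}, {"gripper": 0.6, "linear": [0, 0.24, 0], "turn": [0, 0.035, 0]}, {"gripper": 0.6, "linear": [0, 0, 0], "turn": [0, 0, 0]}, {"gripper": 0.6, "linear": [0, 0, 0], "turn": [0, 0, 0]}]'

```text
t: 1.85
tcp_pos: [0.477, -0.2143, 0.1196]
orientation: [-0.858, 1.642, -1.641]
contact_force: [-0.0, -1.0, 0.1]
opening: 0.0516
```

Run:
```python
from h import *
s=manip.observe(); print(tool(s).round(4),s["dq"].round(3)); c=grab("wrist","wrist2.png")
print(proj(c,[[.4756,-.2138,.078],[.4765,-.2182,.078]]))
```

```text
[[-5.709e-01 -4.000e-04  8.210e-01  4.770e-01]
 [-8.210e-01  3.000e-04 -5.709e-01 -2.143e-01]
 [-0.000e+00 -1.000e+00 -5.000e-04  1.196e-01]
 [ 0.000e+00  0.000e+00  0.000e+00  1.000e+00]] [ 0.006 -0.023  0.004 -0.022 -0.001  0.005  0.004]
[[313.32170959 235.5310368 ]
 [318.44039302 240.04521459]]
```

View pics/wrist2.png

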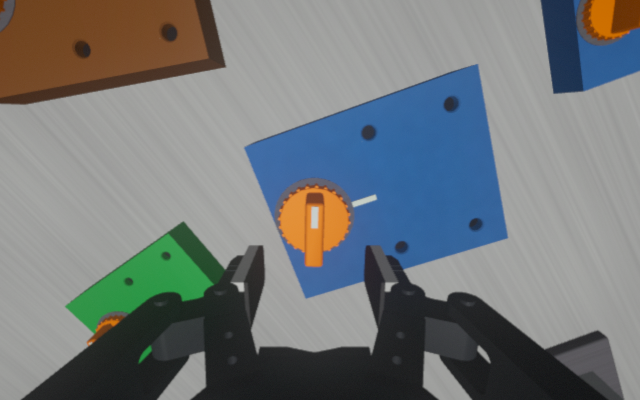

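The cap bar stands along the tool's x axis at (314,234), between the jaws. I'll re-measure the holes at this closer range.

Run:
```python
from h import *
c=load("wrist"); print(c["cx"],c["cy"])
px=darkc(c,[[369,132],[451,104],[402,247],[475,224]],12); print(px.round(1))
P=onplane(c,px,0.04); print("centre",P.mean(0).round(4))
x=(P[1]+P[3]-P[0]-P[2])/2; y=(P[0]+P[1]-P[2]-P[3])/2
yaw=np.arctan2(x[1],x[0])
print(np.linalg.norm(x),np.linalg.norm(y),yaw,np.arctan2(-y[0],y[1]))
cap=P.mean(0)[:2]-.085*np.array([np.cos(yaw),np.sin(yaw)])
s=manip.observe();T=tool(s)
print(cap, T[:3,:3].T@(np.r_[cap,0.062]-T[:3,3]))
```

```text
314.03072818780026 202.60973139692354
[[368.3 132.3]
 [450.6 103.6]
 [401.  246.6]
 [475.3 223.8]]
centre [ 0.5573 -0.2372  0.04  ]
0.05786983389147053 0.09173419382959569 -0.2750080355943307 -0.2751917502188019
[ 0.47548408 -0.21414477] [ 0.00066077  0.05838884 -0.00197102]
```

send_rows --deltas '[{"gripper": 0.6, "linear": [0.007, 0.2, -0.007], "turn": [0, 0, 0]}, {"gripper": 0.6, "linear": [0, 0.2, 0], "turn": [0, 0, 0]}, {"gripper": 0.6, "linear": [0, 0.175, 0], "turn": [0, 0, 0]}, {"gripper": 0.6, "linear": [0, 0, 0], "turn": [0, 0, 0]}, {"gripper": 0.1, "linear": [0, 0, 0], "turn": [0, 0, 0]}, {"gripper": 0.1, "linear": [0, 0, 0], "turn": [0, 0, 0]}, {"gripper": 0.1, "linear": [0, 0, 0], "turn": [0, 0, 0]}, {"gripper": 0.1, "linear": [0, 0, 0], "turn": [0, 0, 0]}]' --newtons 30

```text
t: 2.7
tcp_pos: [0.4762, -0.2155, 0.0633]
orientation: [-0.853, 1.643, -1.645]
contact_force: [-1.8, 1.7, 6.9]
opening: 0.0113
```

send_rows --deltas '[{"gripper": 0.05, "linear": [0, 0, 0], "turn": [0, 0.04, 0]}, {"gripper": 0.05, "linear": [0, 0, 0], "turn": [0, 0.04, 0]}, {"gripper": 0.05, "linear": [0, 0, 0], "turn": [0, 0.04, 0]}, {"gripper": 0.05, "linear": [0, 0, 0], "turn": [0, 0.04, 0]}, {"gripper": 0.05, "linear": [0, 0, 0], "turn": [0, 0.04, 0]}, {"gripper": 0.05, "linear": [0, 0, 0], "turn": [0, 0.04, 0]}, {"gripper": 0.05, "linear": [0, 0, 0], "turn": [0, 0.04, 0]}, {"gripper": 0.05, "linear": [0, 0, 0], "turn": [0, 0.04, 0]}, {"gripper": 0.05, "linear": [0, 0, 0], "turn": [0, 0.035, 0]}, {"gripper": 0.05, "linear": [0, 0, 0], "turn": [0, 0.035, 0]}]' --newtons 40

```text
t: 3.7
tcp_pos: [0.4763, -0.2159, 0.0633]
orientation: [-0.286, -2.077, 2.078]
contact_force: [-1.9, -0.9, 6.0]
opening: 0.0116
```

Run:
```python
from h import *
s=manip.observe();T=tool(s);print(np.arctan2(T[1,2],T[0,2]),s["dq"].round(3),s["moment"].round(2),s["contact_force"].round(1),s["qpos"].round(2))
```

```text
-1.842061200370696 [-1.450e-01  6.000e-03  1.660e-01  8.000e-03 -5.900e-02 -1.000e-03
 -1.039e+00] [-0.16  0.42  0.1 ] [-1.9 -0.9  6. ] [ 0.08  0.29  0.29  1.94 -0.1   0.93 -1.42]
```

Still moving as the call ended, with no stop torque yet. I'll turn a little more and feel for the stop.

send_rows --deltas '[{"gripper": 0.05, "linear": [0, 0, 0], "turn": [0, 0, 0]}, {"gripper": 0.05, "linear": [0, 0, 0], "turn": [0, 0.015, 0]}, {"gripper": 0.05, "linear": [0, 0, 0], "turn": [0, 0, 0]}, {"gripper": 0.05, "linear": [0, 0, 0], "turn": [0, 0, 0]}]'

```text
t: 4.1
tcp_pos: [0.4763, -0.2159, 0.0633]
orientation: [-0.326, -2.053, 2.055]
contact_force: [-2.1, -1.7, 6.3]
opening: 0.0114
```

Run:
```python
from h import *
s=manip.observe();T=tool(s);print(np.arctan2(T[1,2],T[0,2]),s["dq"].round(3),s["moment"].round(2),s["contact_force"].round(1),s["qpos"].round(2))
```

```text
-1.8831536566829303 [ 0.002  0.    -0.    -0.001 -0.002 -0.001  0.002] [-0.22  0.51  0.9 ] [-2.1 -1.7  6.3] [ 0.08  0.29  0.29  1.94 -0.1   0.93 -1.46]
```

Moment about z is now 0.9 N m against 0.06 N m of friction, so the stop is reached. Releasing and looking.

send_rows --deltas '[{"gripper": 0.6, "linear": [0, 0, 0], "turn": [0, 0, 0]}, {"gripper": 0.6, "linear": [0, 0, 0], "turn": [0, 0, 0]}, {"gripper": 0.6, "linear": [0, -0.1, 0], "turn": [0, 0, 0]}, {"gripper": 0.6, "linear": [0, -0.4, 0], "turn": [0, 0, 0]}, {"gripper": 0.6, "linear": [0, -0.4, 0], "turn": [0, 0, 0]}, {"gripper": 0.6, "linear": [0, -0.4, 0], "turn": [0, 0, 0]}, {"gripper": 1, "linear": [0, -0.4, 0], "turn": [0, 0, 0]}, {"gripper": 1, "linear": [0, 0, 0], "turn": [0, 0, 0]}]'

```text
t: 4.9
tcp_pos: [0.4776, -0.2164, 0.2382]
orientation: [-0.336, -2.055, 2.056]
contact_force: [1.2, 0.6, -0.6]
opening: 0.0783
```

Run:
```python
from h import *
c=grab("wrist","wrist3.png")
s=manip.observe();T=tool(s);print(T.round(3))
```

```text
[[-0.951  0.006 -0.309  0.477]
 [ 0.309 -0.001 -0.951 -0.216]
 [-0.006 -1.    -0.001  0.235]
 [ 0.     0.     0.     1.   ]]
```

View pics/wrist3.png

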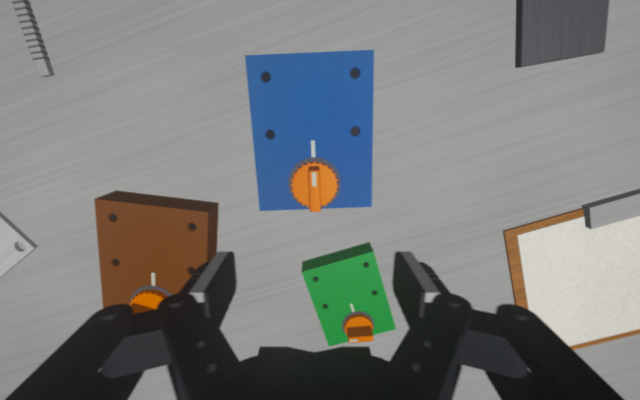

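The cap bar and its mark at (313,180) line up with the block's mark at (313,148): home. I'll measure the block once more from this opposite heading and cross-check the axes with all cameras.

Run:
```python
from h import *
def rep(c,px0,r):
    px=darkc(c,px0,r); print(px.round(1).tolist())
    P=onplane(c,px,0.04); x=(P[1]+P[3]-P[0]-P[2])/2; y=(P[0]+P[1]-P[2]-P[3])/2
    print("centre",P.mean(0).round(4),np.linalg.norm(x).round(4),np.linalg.norm(y).round(4),np.arctan2(x[1],x[0]).round(4),np.arctan2(-y[0],y[1]).round(4))
c=load("wrist"); rep(c,[[270,134],[266,77],[355,131],[355,73]],9)
c=grab("scene","scene3.png"); rep(c,np.array([[262,140],[283,192],[138,169],[155,223]])/5+[215,205]-.4,4)
c=grab("side","side3.png")
for P in [[.5573,-.237,.04],[.558,-.241,.04]]:
    M=np.array([[29,46],[29,-46],[-29,46],[-29,-46]])/1000
    a=-.275;Rm=np.array([[np.cos(a),-np.sin(a)],[np.sin(a),np.cos(a)]])
    print(proj(c,np.c_[M@Rm.T+P[:2],np.full(4,.04)]).round(1).tolist())
im=cv2.cvtColor(c["image"],cv2.COLOR_RGB2BGR)
cv2.imwrite("pics/sidecrop3.png",cv2.resize(im[165:220,300:370],None,fx=10,fy=10,interpolation=cv2.INTER_CUBIC))
```

```text
[[269.9, 134.1], [265.3, 76.6], [355.0, 130.7], [354.7, 72.8]]
centre [ 0.5573 -0.2376  0.04  ] 0.0578 0.0919 -0.2727 -0.276
[[266.7, 232.7], [271.0, 243.2], [242.0, 238.2], [245.5, 249.5]]
centre [ 0.5584 -0.2423  0.04  ] 0.0593 0.0915 -0.2788 -0.2759
[[313.6, 190.9], [321.3, 179.2], [327.8, 193.8], [334.9, 181.8]]
[[313.5, 190.4], [321.2, 178.7], [327.7, 193.2], [334.8, 181.3]]
```

View pics/sidecrop3.png

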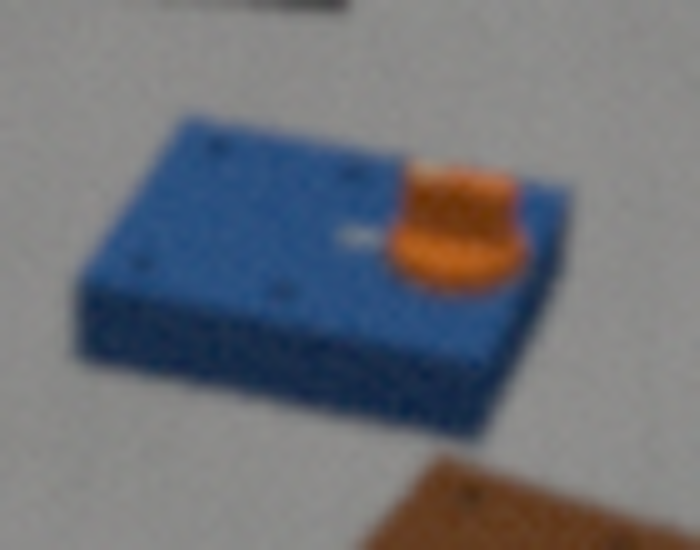

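Wrist estimates from three headings agree to 0.6 mm at (0.5573, −0.2373), yaw −0.275. The scene camera differs by about 4–5 mm in y, and I trust the wrist. Next, the plate.

send_rows --deltas '[{"gripper": 1, "linear": [0.108, 0, -0.455], "turn": [0, 0, 0]}, {"gripper": 1, "linear": [0.108, 0, -0.455], "turn": [0, 0, 0]}, {"gripper": 1, "linear": [0.108, 0, -0.455], "turn": [0, 0, 0]}, {"gripper": 1, "linear": [0.108, 0, -0.455], "turn": [0, 0, 0]}, {"gripper": 1, "linear": [0.108, 0, -0.455], "turn": [0, 0, 0]}, {"gripper": 1, "linear": [0.108, 0, -0.455], "turn": [0, 0, 0]}, {"gripper": 1, "linear": [0.108, 0, -0.455], "turn": [0, 0, 0]}, {"gripper": 1, "linear": [0.108, 0, -0.455], "turn": [0, 0, 0]}, {"gripper": 1, "linear": [0.108, 0, -0.455], "turn": [0, 0, 0]}, {"gripper": 1, "linear": [0.108, 0, -0.455], "turn": [0, 0, 0]}]'

```text
t: 6.05
tcp_pos: [0.5125, 0.2522, 0.2303]
orientation: [-0.323, -2.049, 2.052]
contact_force: [0.5, -0.4, 0.2]
opening: 0.0855
```

send_rows --deltas '[{"gripper": 1, "linear": [0, 0, 0], "turn": [0, -0.044, 0]}, {"gripper": 1, "linear": [0, 0, 0], "turn": [0, -0.044, 0]}, {"gripper": 1, "linear": [0, 0, 0], "turn": [0, -0.044, 0]}, {"gripper": 1, "linear": [0, 0, 0], "turn": [0, -0.044, 0]}, {"gripper": 1, "linear": [0, 0, 0], "turn": [0, -0.044, 0]}, {"gripper": 1, "linear": [0, 0, 0], "turn": [0, -0.044, 0]}, {"gripper": 1, "linear": [0, 0, 0], "turn": [0, -0.044, 0]}, {"gripper": 1, "linear": [0, 0, 0], "turn": [0, -0.044, 0]}, {"gripper": 1, "linear": [0, 0, 0], "turn": [0, -0.044, 0]}, {"gripper": 1, "linear": [0, 0, 0], "turn": [0, -0.044, 0]}]'

```text
t: 7.05
tcp_pos: [0.5126, 0.2503, 0.2301]
orientation: [-0.935, 1.566, -1.566]
contact_force: [0.7, 0.3, -0.2]
opening: 0.0852
```

send_rows --deltas '[{"gripper": 1, "linear": [0, 0, 0], "turn": [0, -0.044, 0]}, {"gripper": 1, "linear": [0, 0, 0], "turn": [0, -0.044, 0]}, {"gripper": 1, "linear": [0, 0, 0], "turn": [0, -0.044, 0]}, {"gripper": 1, "linear": [0, 0, 0], "turn": [0, -0.044, 0]}, {"gripper": 1, "linear": [0, 0, 0], "turn": [0, -0.044, 0]}, {"gripper": 1, "linear": [0, 0, 0], "turn": [0, -0.04, 0]}, {"gripper": 1, "linear": [0, 0, 0], "turn": [0, 0, 0]}, {"gripper": 1, "linear": [0, 0, 0], "turn": [0, 0, 0]}]'

```text
t: 7.85
tcp_pos: [0.5129, 0.2504, 0.2308]
orientation: [-1.342, 0.979, -0.977]
contact_force: [-0.3, 0.0, 0.1]
opening: 0.0857
```

Run:
```python
from h import *
c=grab("wrist","wrist4.png")
s=manip.observe();T=tool(s);print(T.round(3),s["dq"].round(3),np.arctan2(T[1,2],T[0,2]))
```

```text
[[ 0.306 -0.001  0.952  0.513]
 [-0.952 -0.001  0.306  0.251]
 [ 0.    -1.    -0.001  0.231]
 [ 0.     0.     0.     1.   ]] [-0.002 -0.005 -0.    -0.006  0.001  0.001  0.01 ] 0.3105665302459899
```

View pics/wrist4.png

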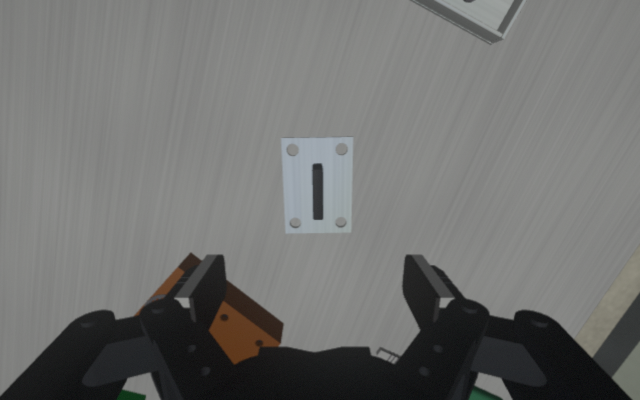

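The plate is at (317,186), with holes at (292,150), (341,149), (295,223) and (340,222). A tray corner shows at (495,40), well clear.

```bash
cat >> h.py <<'E'
def quad(c,px0,z,r,dbg=True):
    "px0 order (-x,+y),(+x,+y),(-x,-y),(+x,-y)"
    px=darkc(c,px0,r); P=onplane(c,px,z); x=(P[1]+P[3]-P[0]-P[2])/2; y=(P[0]+P[1]-P[2]-P[3])/2
    if dbg: print(px.round(1).tolist(),"centre",P.mean(0).round(4),np.linalg.norm(x).round(4),np.linalg.norm(y).round(4),"yaw",np.arctan2(x[1],x[0]).round(4),np.arctan2(-y[0],y[1]).round(4))
    return P.mean(0)
E
python3 - <<'E'
from h import *
c=load("wrist")
m=quad(c,[[292,150],[341,149],[295,223],[340,222]],0.005,7)
# outline
g=c["image"].astype(int); br=(g.min(2)>150).astype(np.uint8)
n,l,s,ce=cv2.connectedComponentsWithStats(br)
k=l[186,300]; print(s[k])
m2=(l==k).astype(np.uint8); ct=max(cv2.findContours(m2,0,1)[0],key=cv2.contourArea)
q=cv2.boxPoints(cv2.minAreaRect(ct)); P=onplane(c,q,.006); print(q.round(1).tolist(),P.mean(0),[np.arctan2(*(P[(i+1)%4]-P[i])[1::-1]).round(3) for i in range(4)],[np.linalg.norm(P[(i+1)%4]-P[i]).round(4) for i in range(4)])
T=tool(manip.observe())
for cen in [m,P.mean(0)]: print((T[:3,:3].T@(np.r_[cen[:2],.02]-T[:3,3])).round(4))
E
```

```text
[[289.5, 152.9], [343.1, 152.9], [293.8, 225.5], [340.9, 225.3]] centre [0.5217 0.2342 0.005 ] 0.062 0.0922 yaw 0.3131 0.3272
[ 282  137   71   96 5213]
[[282.0, 137.0], [352.0, 137.0], [352.0, 232.0], [282.0, 232.0]] [0.52029699 0.23899097 0.006     ] [np.float64(0.31), np.float64(-1.224), np.float64(-2.831), np.float64(1.85)] [np.float64(0.0818), np.float64(0.1196), np.float64(0.0898), np.float64(0.1196)]
[0.0181 0.211  0.0036]
[0.0132 0.211  0.0037]
```

```bash
cat > pl.py <<'E'
from h import *
def platemeas(c,seed,z=0.006):
    g=c["image"].astype(int); 
    # local threshold: plate vs holes by brightness inside the plate's box
    mn=g.min(2).astype(np.uint8)
    u,v=seed
    for thr in (165,172,180):
        n,l,s,ce=cv2.connectedComponentsWithStats((mn>thr).astype(np.uint8))
        k=l[v,u]
        if k==0: print(thr,"seed off",mn[v,u]); continue
        m=(l==k).astype(np.uint8)
        cs,h=cv2.findContours(m,cv2.RETR_CCOMP,cv2.CHAIN_APPROX_NONE)
        H=[]
        for i,q in enumerate(cs):
            a=cv2.contourArea(q)
            if h[0][i][3]>=0 and a>30:
                e=cv2.minAreaRect(q); M=cv2.moments(q); H.append((a,M["m10"]/M["m00"],M["m01"]/M["m00"]))
        print(thr,[tuple(np.round(x,1)) for x in H])
    return
E
python3 - <<'E'
from pl import *
c=load("wrist"); platemeas(c,(300,186))
im=cv2.cvtColor(c["image"],cv2.COLOR_RGB2BGR)
cv2.imwrite("pics/platecrop.png",cv2.resize(im[130:240,270:365],None,fx=5,fy=5,interpolation=cv2.INTER_CUBIC))
E
```

```text
165 seed off 156
172 seed off 156
180 seed off 156
```

View pics/platecrop.png

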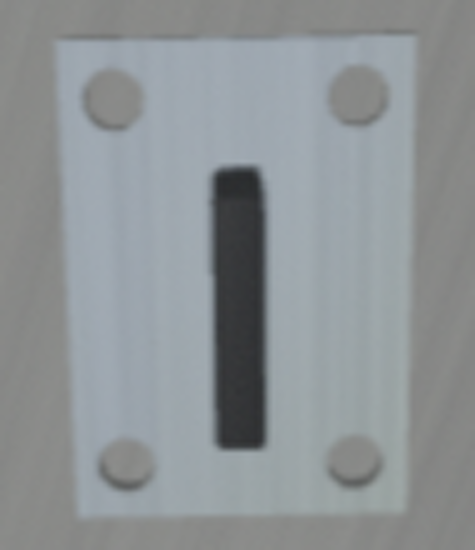

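Run:
```python
from h import *
c=load("wrist")
g=cv2.GaussianBlur(c["image"],(3,3),0).astype(int); d=g[...,2]-g[...,0]
print(d[186,285:350:5],d[150,292],d[186,250])
f=lambda p:np.array(p)/5+[270,130]-0.4
P=onplane(c,[f(p) for p in [[113,98],[358,95],[127,463],[354,460]]],0.006)
x=(P[1]+P[3]-P[0]-P[2])/2; y=(P[0]+P[1]-P[2]-P[3])/2
print("centre",P.mean(0).round(4),np.linalg.norm(x).round(4),np.linalg.norm(y).round(4),"yaw",np.arctan2(x[1],x[0]).round(4),np.arctan2(-y[0],y[1]).round(4))
C=onplane(c,[f(p) for p in [[56,40],[415,36],[78,516],[407,513]]],0.006); print(C.mean(0).round(4))
B=onplane(c,[f(p) for p in [[215,197],[263,197],[217,447],[265,446]]],0.042); print(B.mean(0).round(4),B.round(4).tolist())
T=tool(manip.observe())
for cen in [P.mean(0),C.mean(0),B.mean(0)]: print((T[:3,:3].T@(np.r_[cen[:2],.02]-T[:3,3])).round(4))
```

```text
[17 18 17 16 17 16  3  4 15 15 14 13 13] -1 -1
centre [0.5205 0.2391 0.006 ] 0.0578 0.0919 yaw 0.3236 0.3265
[0.5209 0.2387 0.006 ]
[0.5207 0.239  0.042 ] [[0.5067, 0.2646, 0.042], [0.5166, 0.2678, 0.042], [0.5246, 0.2099, 0.042], [0.535, 0.2135, 0.042]]
[0.0132 0.211  0.004 ]
[0.0136 0.211  0.0042]
[0.0133 0.211  0.0041]
```

The holes, outline and bar agree within 0.5 mm: plate at (0.5207, 0.2389), yaw 0.325. Descending over the grip bar.

send_rows --deltas '[{"gripper": 0.6, "linear": [0.133, 0.2, 0.041], "turn": [0, -0.0045, 0]}, {"gripper": 0.6, "linear": [0, 0.4, 0], "turn": [0, 0, 0]}, {"gripper": 0.6, "linear": [0, 0.4, 0], "turn": [0, 0, 0]}, {"gripper": 0.6, "linear": [0, 0.4, 0], "turn": [0, 0, 0]}, {"gripper": 0.6, "linear": [0, 0.2, 0], "turn": [0, 0, 0]}, {"gripper": 0.6, "linear": [0, 0, 0], "turn": [0, 0, 0]}, {"gripper": 0.6, "linear": [0, 0, 0], "turn": [0, 0, 0]}]'

```text
t: 8.6
tcp_pos: [0.5215, 0.2396, 0.0724]
orientation: [-1.346, 0.965, -0.965]
contact_force: [1.0, -0.4, 0.1]
opening: 0.0512
```

Run:
```python
from h import *
c=grab("wrist","wrist5.png")
s=manip.observe();T=tool(s);print(T.round(4),np.arctan2(T[1,2],T[0,2]))
print((T[:3,:3].T@(np.array([.5207,.2389,.022])-T[:3,3])).round(4))
```

```text
[[ 3.214e-01  1.600e-03  9.469e-01  5.221e-01]
 [-9.469e-01  8.000e-04  3.214e-01  2.398e-01]
 [-2.000e-04 -1.000e+00  1.800e-03  7.320e-02]
 [ 0.000e+00  0.000e+00  0.000e+00  1.000e+00]] 0.32720332060420826
[ 0.0005  0.0512 -0.0017]
```

View pics/wrist5.png

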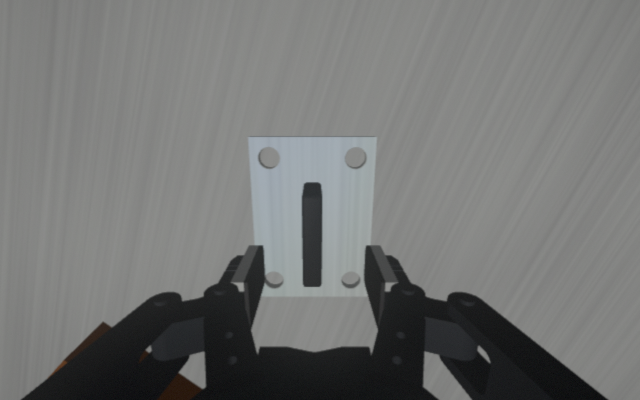

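The bar is centred between the jaws at (312,235). Going down and closing.

send_rows --deltas '[{"gripper": 0.6, "linear": [0.004, 0.25, -0.008], "turn": [0, 0, 0]}, {"gripper": 0.6, "linear": [0, 0.25, 0], "turn": [0, 0, 0]}, {"gripper": 0.6, "linear": [0, 0, 0], "turn": [0, 0, 0]}, {"gripper": 0.05, "linear": [0, 0, 0], "turn": [0, 0, 0]}, {"gripper": 0.05, "linear": [0, 0, 0], "turn": [0, 0, 0]}, {"gripper": 0.05, "linear": [0, 0, 0], "turn": [0, 0, 0]}, {"gripper": 0.05, "linear": [0, 0, 0], "turn": [0, 0, 0]}, {"gripper": 0.05, "linear": [0, 0, 0], "turn": [0, 0, 0]}]' --newtons 60

```text
t: 9.45
tcp_pos: [0.5218, 0.2394, 0.0238]
orientation: [-1.344, 0.963, -0.965]
contact_force: [-1.3, -0.5, 8.1]
opening: 0.0107
```

send_rows --deltas '[{"gripper": 0.05, "linear": [0, -0.15, 0], "turn": [0, 0, 0]}, {"gripper": 0.05, "linear": [0, -0.3, 0], "turn": [0, 0, 0]}, {"gripper": 0.05, "linear": [0, -0.4, 0], "turn": [0, 0, 0]}, {"gripper": 0.05, "linear": [0, -0.4, 0], "turn": [0, 0, 0]}, {"gripper": 0.05, "linear": [0, -0.35, 0], "turn": [0, 0, 0]}, {"gripper": 0.05, "linear": [0, 0, 0], "turn": [0, 0, 0]}, {"gripper": 0.05, "linear": [0, 0, 0], "turn": [0, 0, 0]}]'

```text
t: 10.15
tcp_pos: [0.5208, 0.2388, 0.183]
orientation: [-1.345, 0.963, -0.965]
contact_force: [0.0, 0.4, -4.5]
opening: 0.0108
```

Run:
```python
from h import *
c=grab("wrist","wrist6.png")
s=manip.observe();T=tool(s);print(T.round(4),np.arctan2(T[1,2],T[0,2]))
```

```text
[[ 3.224e-01 -6.000e-04  9.466e-01  5.202e-01]
 [-9.466e-01 -5.000e-04  3.224e-01  2.384e-01]
 [ 2.000e-04 -1.000e+00 -8.000e-04  1.815e-01]
 [ 0.000e+00  0.000e+00  0.000e+00  1.000e+00]] 0.32830755729823624
```

View pics/wrist6.png

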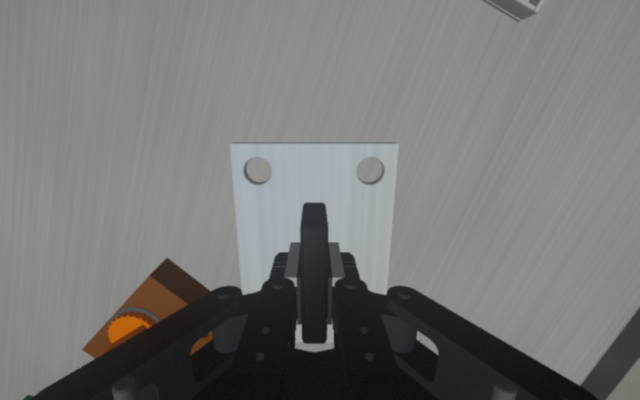

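The plate is held: two rear holes are at (258,170) and (370,170), and the rear edge is at row 144. Working out its pose in the tool frame.

```bash
cat > ht.py <<'E'
from h import *
def holes_mask(c,seed,lo=8):
    g=cv2.GaussianBlur(c["image"],(3,3),0).astype(int); d=g[...,2]-g[...,0]
    m=((d>lo)&(g.min(2)>90)).astype(np.uint8)
    n,l,s,ce=cv2.connectedComponentsWithStats(m); m=(l==l[seed[1],seed[0]]).astype(np.uint8)
    cs,h=cv2.findContours(m,cv2.RETR_CCOMP,cv2.CHAIN_APPROX_NONE)
    return m,[(cv2.fitEllipse(q)) for i,q in enumerate(cs) if h[0][i][3]>=0 and cv2.contourArea(q)>150]
def toolplane(c,px,y):
    p=cv2.undistortPoints(np.array(px,float).reshape(-1,1,2),K(c),np.array(c["D"],float)).reshape(-1,2)
    Tc=np.array(c["tool_from_camera"]); d=np.c_[p,np.ones(len(p))]@Tc[:3,:3].T; o=Tc[:3,3]
    return o+d*((y-o[1])/d[:,1])[:,None]
E
python3 - <<'E'
from ht import *
c=load("wrist")
m,H=holes_mask(c,(320,180)); print(H, m.sum())
px=sorted([h[0] for h in H if h[0][1]<250])
for y in (.0165,.018,.0195):
    Q=toolplane(c,px,y); d=Q[-1]-Q[0]
    print(Q.round(4).tolist(),"sep",np.linalg.norm(d).round(4),"ang",(-np.arctan2(d[0],d[2])).round(4),"mid",Q.mean(0).round(4), "->centre x",(Q.mean(0)[0]+.046).round(4))
E
```

```text
[((257.2364501953125, 170.698486328125), (28.445119857788086, 29.932735443115234), 132.5738983154297)] 12441
[[-0.0462, 0.0165, -0.0285]] sep 0.0 ang -0.0 mid [-0.0462  0.0165 -0.0285] ->centre x -0.0002
[[-0.0459, 0.018, -0.0288]] sep 0.0 ang -0.0 mid [-0.0459  0.018  -0.0288] ->centre x 0.0001
[[-0.0456, 0.0195, -0.0291]] sep 0.0 ang -0.0 mid [-0.0456  0.0195 -0.0291] ->centre x 0.0004
```

send_rows --deltas '[{"gripper": 0.05, "linear": [0.2, 0, -0.051], "turn": [0, 0, 0]}, {"gripper": 0.05, "linear": [0.33, 0, -0.085], "turn": [0, 0, 0]}, {"gripper": 0.05, "linear": [0.33, 0, -0.085], "turn": [0, 0, 0]}, {"gripper": 0.05, "linear": [0.33, 0, -0.085], "turn": [0, 0, 0]}, {"gripper": 0.05, "linear": [0.33, 0, -0.085], "turn": [0, 0, 0]}, {"gripper": 0.05, "linear": [0.33, 0, -0.085], "turn": [0, 0, 0]}, {"gripper": 0.05, "linear": [0.33, 0, -0.085], "turn": [0, 0, 0]}, {"gripper": 0.05, "linear": [0.33, 0, -0.085], "turn": [0, 0, 0]}, {"gripper": 0.05, "linear": [0.33, 0, -0.085], "turn": [0, 0, 0]}, {"gripper": 0.05, "linear": [0.33, 0, -0.085], "turn": [0, 0, 0]}]'

```text
t: 11.2
tcp_pos: [0.5445, -0.089, 0.1801]
orientation: [-1.348, 0.967, -0.962]
contact_force: [0.8, 0.2, -2.5]
opening: 0.0111
```

send_rows --deltas '[{"gripper": 0.05, "linear": [0.33, 0, -0.085], "turn": [0, 0, 0]}, {"gripper": 0.05, "linear": [0.33, 0, -0.085], "turn": [0, 0, 0]}, {"gripper": 0.05, "linear": [0.33, 0, -0.085], "turn": [0, 0, 0]}, {"gripper": 0.05, "linear": [0.33, 0, -0.085], "turn": [0, 0, 0]}, {"gripper": 0.05, "linear": [0, 0, 0], "turn": [0, 0.032, 0]}, {"gripper": 0.05, "linear": [0, 0, 0], "turn": [0, 0.032, 0]}, {"gripper": 0.05, "linear": [0, 0, 0], "turn": [0, 0.032, 0]}, {"gripper": 0.05, "linear": [0, 0, 0], "turn": [0, 0.032, 0]}, {"gripper": 0.05, "linear": [0, 0, 0], "turn": [0, 0.032, 0]}, {"gripper": 0.05, "linear": [0, 0, 0], "turn": [0, 0.032, 0]}]'

```text
t: 12.2
tcp_pos: [0.555, -0.2232, 0.1798]
orientation: [-1.066, 1.415, -1.41]
contact_force: [-0.0, 0.8, -3.4]
opening: 0.0109
```

send_rows --deltas '[{"gripper": 0.05, "linear": [0, 0, 0], "turn": [0, 0, 0]}, {"gripper": 0.05, "linear": [0, 0, 0], "turn": [0, 0, 0]}, {"gripper": 0.05, "linear": [0, 0, 0], "turn": [0, 0, 0]}]'

```text
t: 12.5
tcp_pos: [0.5557, -0.2234, 0.1812]
orientation: [-1.068, 1.408, -1.406]
contact_force: [-0.2, 0.5, -2.9]
opening: 0.011
```

Run:
```python
from h import *
p=[]
for i in range(3):
    s=manip.observe(); p.append(s["tcp_pos"]); c=grab("wrist","wrist7.png")
print(np.array(p).round(4))
T=tool(s);print(T.round(4),np.arctan2(T[1,2],T[0,2]),s["dq"].round(3))
print((T[:3,:3].T@(np.array([.5573,-.2373,.0788])-np.mean(p,0))).round(4))
```

```text
[[ 0.5557 -0.2234  0.1812]
 [ 0.5558 -0.2235  0.1814]
 [ 0.5559 -0.2236  0.1815]]
[[-2.702e-01 -4.000e-04  9.628e-01  5.559e-01]
 [-9.628e-01  2.000e-04 -2.702e-01 -2.236e-01]
 [-0.000e+00 -1.000e+00 -4.000e-04  1.815e-01]
 [ 0.000e+00  0.000e+00  0.000e+00  1.000e+00]] -0.2735597670027918 [-0.002 -0.002  0.002 -0.003 -0.001 -0.003 -0.005]
[0.0129 0.1026 0.0052]
```

View pics/wrist7.png

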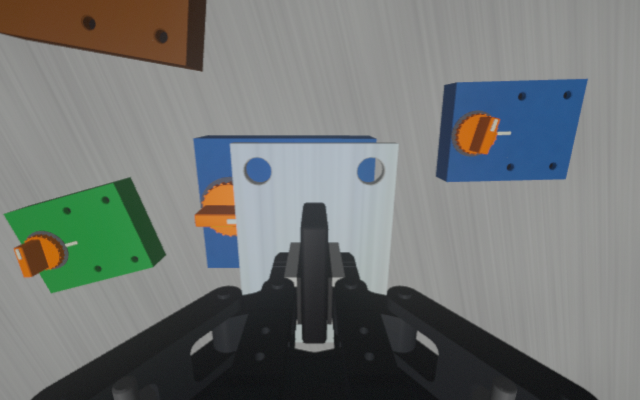

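The arm is 13.9 mm short laterally, since row shortfalls aren't made up. I'll correct, descend part way and check.

send_rows --deltas '[{"gripper": 0.05, "linear": [0.065, 0, 0.026], "turn": [0, 0, 0]}, {"gripper": 0.05, "linear": [0.065, 0, 0.026], "turn": [0, 0, 0]}, {"gripper": 0.05, "linear": [0, 0.2, 0], "turn": [0, 0, 0]}, {"gripper": 0.05, "linear": [0, 0.2, 0], "turn": [0, 0, 0]}, {"gripper": 0.05, "linear": [0, 0.2, 0], "turn": [0, 0, 0]}, {"gripper": 0.05, "linear": [0, 0.1, 0], "turn": [0, 0, 0]}, {"gripper": 0.05, "linear": [0, 0.1, 0], "turn": [0, 0, 0]}, {"gripper": 0.05, "linear": [0, 0, 0], "turn": [0, 0, 0]}, {"gripper": 0.05, "linear": [0, 0, 0], "turn": [0, 0, 0]}]'

```text
t: 13.55
tcp_pos: [0.5579, -0.2378, 0.1025]
orientation: [-1.066, 1.408, -1.409]
contact_force: [-0.4, 0.3, -2.0]
opening: 0.0111
```

Run:
```python
from h import *
p=[]
for i in range(3):
    s=manip.observe(); p.append(s["tcp_pos"]); c=grab("wrist","wrist8.png")
print(np.array(p).round(4))
T=tool(s);print(np.arctan2(T[1,2],T[0,2]),s["dq"].round(3))
print((T[:3,:3].T@(np.array([.5573,-.2373,.0788])-np.mean(p,0))).round(4))
im=cv2.cvtColor(c["image"],cv2.COLOR_RGB2BGR)
cv2.imwrite("pics/c8.png",cv2.resize(im[120:220,220:410],None,fx=4,fy=4,interpolation=cv2.INTER_CUBIC))
c=grab("side","side8.png");c=grab("scene","scene8.png")
```

```text
[[ 0.5579 -0.2378  0.1025]
 [ 0.5581 -0.2378  0.1027]
 [ 0.5582 -0.2377  0.1029]]
-0.27484435518695105 [ 0.    -0.001 -0.001  0.002  0.    -0.004 -0.002]
[-0.0002  0.0239 -0.0009]
```

View pics/c8.png

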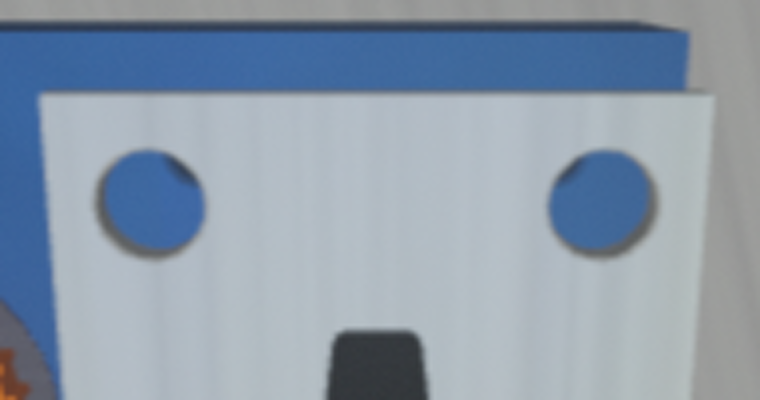

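Run:
```python
import cv2,numpy as np
a=cv2.imread("pics/scene8.png"); b=cv2.imread("pics/side8.png")
A=cv2.resize(a[160:270,220:300],(560,770)[::1],interpolation=cv2.INTER_CUBIC)[:600]
B=cv2.resize(b[130:220,290:380],(600,600),interpolation=cv2.INTER_CUBIC)
cv2.imwrite("pics/sc8.png",cv2.resize(a[165:265,220:310],(540,600),interpolation=cv2.INTER_CUBIC));cv2.imwrite("pics/sd8.png",B)
```

```text
(no output)
```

View pics/sc8.png

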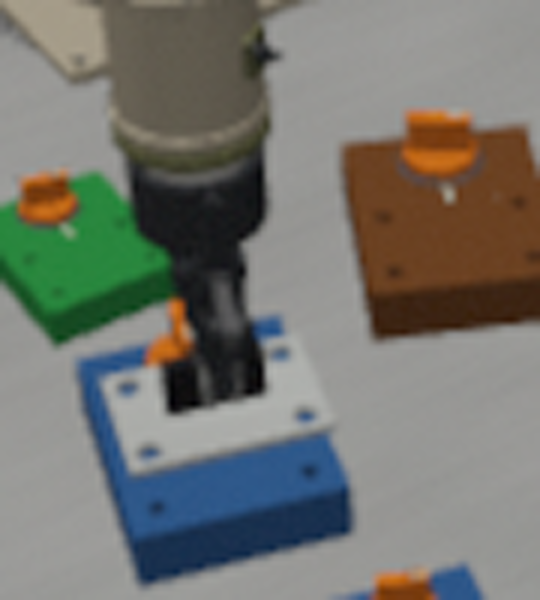

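View pics/sd8.png

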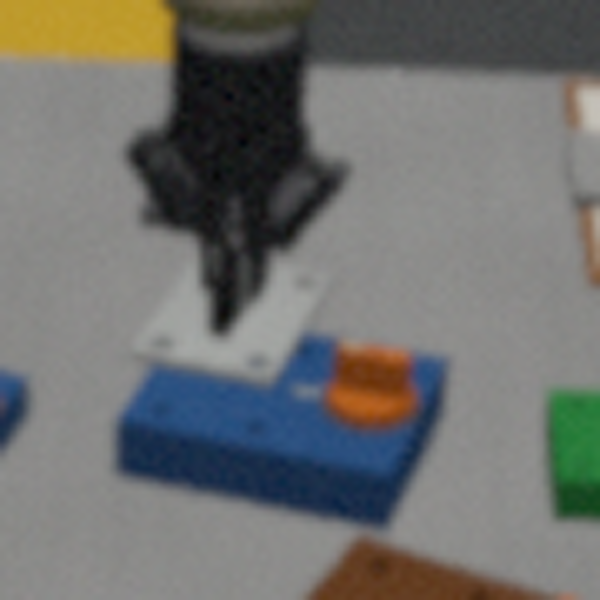

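Through both plate holes the block's holes show symmetrically (crop (180,168) and (572,172)), so lateral alignment is good. The bar's lengthwise direction will be checked lower down. Final descent of 24 mm.

send_rows --deltas '[{"gripper": 0.05, "linear": [-0.002, 0.06, -0.006], "turn": [0, 0, 0]}, {"gripper": 0.05, "linear": [0, 0.06, 0], "turn": [0, 0, 0]}, {"gripper": 0.05, "linear": [0, 0.06, 0], "turn": [0, 0, 0]}, {"gripper": 0.05, "linear": [0, 0.055, 0], "turn": [0, 0, 0]}, {"gripper": 0.05, "linear": [0, 0, 0], "turn": [0, 0, 0]}, {"gripper": 0.05, "linear": [0, 0, 0], "turn": [0, 0, 0]}, {"gripper": 0.05, "linear": [0, 0, 0], "turn": [0, 0, 0]}, {"gripper": 0.05, "linear": [0, 0, 0], "turn": [0, 0, 0]}]'

```text
t: 14.6
tcp_pos: [0.5573, -0.2372, 0.0787]
orientation: [-1.066, 1.408, -1.409]
contact_force: [-0.0, -0.3, -3.4]
opening: 0.0106
```

Run:
```python
from h import *
p=[]
for i in range(3):
    s=manip.observe(); p.append(s["tcp_pos"]); c=grab("wrist","wrist9.png")
print(np.array(p).round(4),s["contact_force"].round(1))
T=tool(s);print(np.arctan2(T[1,2],T[0,2]),s["dq"].round(3))
print((T[:3,:3].T@(np.array([.5573,-.2373,.0788])-np.mean(p,0))).round(4))
im=cv2.cvtColor(c["image"],cv2.COLOR_RGB2BGR)
cv2.imwrite("pics/c9.png",cv2.resize(im[120:220,220:410],None,fx=4,fy=4,interpolation=cv2.INTER_CUBIC))
c=grab("side","side9.png");c2=grab("scene","scene9.png")
f=lambda i,a:cv2.resize(cv2.cvtColor(i,cv2.COLOR_RGB2BGR)[a[0]:a[1],a[2]:a[3]],(400,400),interpolation=cv2.INTER_CUBIC)
cv2.imwrite("pics/ss9.png",np.hstack([f(c2["image"],(205,265,225,285)),f(c["image"],(155,215,300,360))]))
```

```text
[[ 0.5573 -0.2372  0.0787]
 [ 0.5572 -0.2372  0.0786]
 [ 0.5572 -0.2372  0.0786]] [-0.6  0.9 -3.2]
-0.2748913677564127 [-0.     0.001 -0.     0.001  0.002 -0.001  0.001]
[ 0.0001 -0.0002  0.0001]
```

View pics/c9.png

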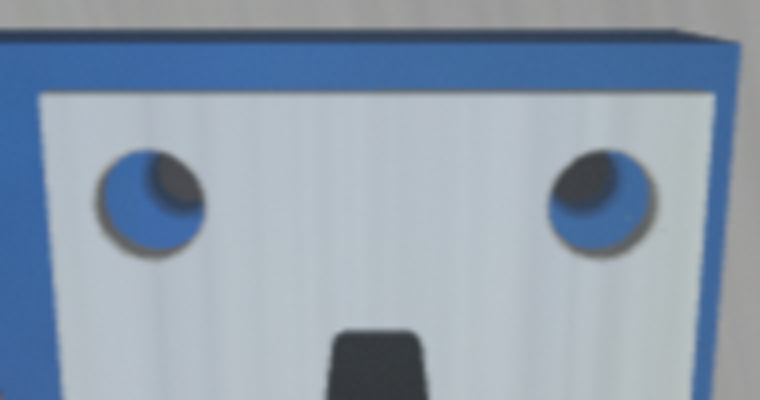

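View pics/ss9.png

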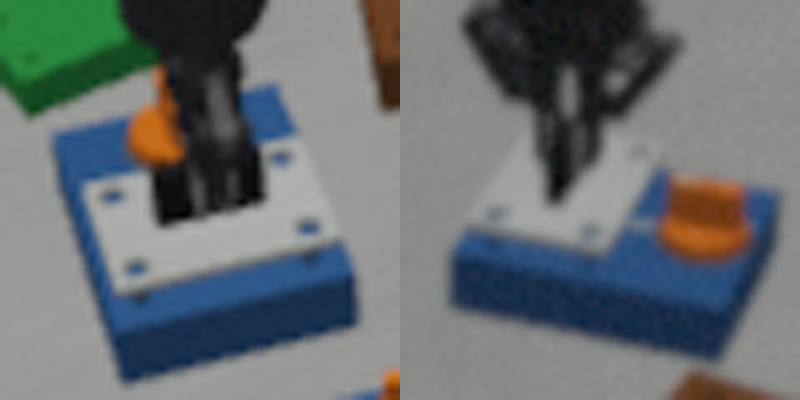

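Run:
```python
from ht import *
c=load("wrist")
f=lambda p:np.array(p)/4+[220,120]-0.375
T=np.array(c["T"])
a=-.275;Rm=np.array([[np.cos(a),-np.sin(a)],[np.sin(a),np.cos(a)]])
W=np.array([[-.029,.046],[.029,.046]])@Rm.T+[.5573,-.2373]
print("pred block holes",((proj(c,np.c_[W,[.04,.04]])-[220,120]+.375)*4).round(1))
# block holes & plate holes in tool frame
s=manip.observe();z=s["tcp_pos"][2]
B=toolplane(c,[f([183,178]),f([584,179])],z-.04)
Pt=toolplane(c,[f([151,203]),f([602,203])],.0178)
print("block",B.round(4).tolist(),"plate top",Pt.round(4).tolist(),"diff",(Pt-B).mean(0).round(4))
# scene view prediction of plate holes if perfectly centred, top z .061
for n in("scene","side"):
    cc=load(n); M=np.array([[-29,46],[29,46],[-29,-46],[29,-46]])/1000@Rm.T+[.5573,-.2373]
    o={"scene":[225,205],"side":[300,155]}[n]
    q=((proj(cc,np.c_[M,np.full(4,z-.0178)])-o)*400/60).round(0); b=((proj(cc,np.c_[M,np.full(4,.04)])-o)*400/60).round(0)
    print(n,"plate",q.tolist(),"block",b.tolist())
```

```text
pred block holes [[181.9 177.2]
 [582.6 177.1]]
block [[-0.0458, 0.0384, -0.0287], [-0.0457, 0.0384, 0.0293]] plate top [[-0.0461, 0.0178, -0.0296], [-0.046, 0.0178, 0.0282]] diff [-0.0003 -0.0206 -0.001 ]
scene plate [[283.0, 152.0], [312.0, 221.0], [116.0, 190.0], [140.0, 262.0]] block [[285.0, 180.0], [314.0, 250.0], [120.0, 218.0], [144.0, 290.0]]
side plate [[186.0, 228.0], [91.0, 210.0], [234.0, 149.0], [143.0, 132.0]] block [[186.0, 258.0], [91.0, 239.0], [233.0, 179.0], [142.0, 161.0]]
```

All views agree: the plate is about 1 mm from centre, aligned, and about 15 mm up. The scene camera's 6–7 px offset affects plate and block alike. I'll hold still briefly, then hand in.

send_rows --deltas '[{"gripper": 0.05, "linear": [0, 0, 0.006], "turn": [0, 0, 0]}, {"gripper": 0.05, "linear": [0, 0, 0], "turn": [0, 0, 0]}, {"gripper": 0.05, "linear": [0, 0, 0], "turn": [0, 0, 0]}, {"gripper": 0.05, "linear": [0, 0, 0], "turn": [0, 0, 0]}, {"gripper": 0.05, "linear": [0, 0, 0], "turn": [0, 0, 0]}, {"gripper": 0.05, "linear": [0, 0, 0], "turn": [0, 0, 0]}, {"gripper": 0.05, "linear": [0, 0, 0], "turn": [0, 0, 0]}, {"gripper": 0.05, "linear": [0, 0, 0], "turn": [0, 0, 0]}]'

```text
t: 15.65
tcp_pos: [0.5576, -0.2373, 0.0783]
orientation: [-1.066, 1.409, -1.409]
contact_force: [0.1, 0.0, -3.0]
opening: 0.0107
```

Run:
```python
from h import *
s=manip.observe(); print(s["tcp_pos"].round(4),s["contact_force"].round(1),s["opening"],s["dq"].round(3))
print(manip.sign_off())
```

```text
[ 0.5576 -0.2373  0.0783] [ 0.1  0.  -3. ] 0.010734436536639802 [-0.001 -0.001  0.001  0.001 -0.001  0.    -0.   ]
the job is handed in; nothing more can be done
None
```

I turned the larger blue block's cap clockwise to its stop and handed the job in at about 15.7 s. The arm still holds the plate by its grip bar over the four threaded holes.

**Cap:** the wrist moment rose to 0.9 N m at the stop, against 0.06 N m of friction. Afterwards the bar and both white marks lined up in the wrist picture.

**Plate:**
- **Centring:** block holes seen through the plate's holes put the plate about 1 mm off centre. I then moved it 0.6 mm to reduce that and did not take another picture.
- **Height and yaw:** from the tool pose, the underside is about 14.5 mm above the block. The tool's yaw matched the block's to within about 0.001 rad, and the plate sat square in the jaws.
- **Level:** I did not measure the plate's tilt separately. The tool is vertical, and the four holes looked level in the scene view.
- **Contact:** the wrist force showed only the plate's weight, about 3 N, and the arm was still.

**Disagreement:** the scene camera placed the block 4–5 mm away in y from the wrist camera. I used the wrist, because its readings from three headings agreed to 0.6 mm. The scene camera's shift is the same for plate and block, so it does not affect their alignment.

The tray, bolts, file, hook and ring were kept clear of, though I did not measure their positions again at the end.

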